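# Roll the cap strip home on a deep-well plate

### The job

Take the hand roller out of its stand and roll it firmly along the row of caps on the edge of the well plate, there and back as often as needed, until all eight caps are fully home, bearing hard enough to seat them but not so hard that the plate cracks. Press with the roller only, not with the gripper, then put the roller back upright in its stand and leave the other things on the bench where they are.

Things in the scene. Friction and masses are not known exactly. Their poses are not given: they have to be found in the camera images.
- nest: Fixed nest, 112 (x) by 156 mm (y), with a white 48-well plate (86 by 128 mm, top about 80 mm above the bench) clamped on a sprung platform. Origin: centre of its underside. Under pressure the plate sinks some mm and rocks about x: it gives about three times as much under the strip's ends as under its middle, so keep the force, not the height. Over 25 N from the roller cracks it.
- strip_first (a point): Nominal centre of cap 1's top when seated, 83 mm above the nest's underside; the true height is up to 5 mm more or less from plate to plate. Cap strip: eight linked grey caps along y on the plate's -x edge, each 13 (x) by 12 mm (y), 13 mm pitch, cap 1 at the -y end, 8 at +y. Seated, they stand 3 mm above the plate's top, unseated up to 4.5 mm more; nothing else on it is higher.
- strip_last (a point): The same for cap 8; 91 mm along +y from strip_first.
- cap1 (a joint): How far cap 1 is pressed in (m): 0 stands 4.5 mm proud, 0.0045 fully home. Tight fit: needs about 10 to 12 N straight down on this cap alone to move, and stays where it is left. With the plate rocking, one pass may leave the caps where it began standing proud; the pass back seats them.
- cap2 (a joint): The same for cap 2.
- cap3 (a joint): The same for cap 3.
- cap4 (a joint): The same for cap 4.
- cap5 (a joint): The same for cap 5.
- cap6 (a joint): The same for cap 6.
- cap7 (a joint): The same for cap 7.
- cap8 (a joint): The same for cap 8.
- stand: Fixed steel cradle, 74 (x) by 78 mm (y), 53 mm high. Origin: centre of its underside. Open at the top: two side walls (12 mm thick, 56 mm long in y, 46 mm clear between them in x, tops at 53 mm) carry the roller's flange; end walls 26 mm high, 50 mm clear between them in y, keep the wheel in place.
- roller_grip (a point): Centre of the hand roller's black grip bar: 78 mm along x, 24 mm thick along y, 28 mm high, pinched across y from above; axes as roller. Starts 91 mm above the stand's underside, over its centre, y axes of roller and stand alike. Either way round will do in the stand and on the strip.
- roller: Upright hand roller, 0.3 kg. Origin: lowest point of its wheel, 82 mm below the grip centre. Rubber wheel 40 mm in diameter, 22 mm wide, axle along x, rolls along y, in a fork 34 mm wide; flange 66 (x) by 30 mm (y), underside 44 mm and top 50 mm above the origin; 16 mm neck; grip bar. Starts hanging in the stand by its flange, wheel free, origin 9 mm above the stand's underside.
- wheel (a joint): Turn of the roller's free-running wheel about its axle (rad), 0 at the start; one rad is 20 mm of rolling.
- tube_rack: Bystander: white rack of stoppered test tubes, 50 x 150 mm, 114 mm high. Origin: centre of its underside.
- reagent: Bystander: amber bottle, 60 mm across, 120 mm high. Origin: centre of its underside.
- dishes: Bystander: stack of flat round dishes, 92 mm across, 45 mm high. Origin: centre of its underside.
Mind the look-alikes: they are no part of the job. Leave any green or yellow look-alike of the roller alone.

How it is judged:
On the way, in this order (a step that is already met when the one before it is completed fails the run):
1. the roller is lifted out of its stand (z of roller_grip in the frame of stand above 0.15 m), for 0.1 s.
2. the roller has rolled, bearing on the strip for some 40 mm (wheel turned over 2 rad, over 5 N) ((value of joint wheel above 2 rad or value of joint wheel below -2 rad) and contact force between roller and nest above 5 N), for 0.05 s.
At the end, for the whole second after the job is handed in: All eight caps are within 1.5 mm of fully home (each reads more than 0.003), and the roller stands upright back in its stand: grip centre within 12 mm of the stand's axis and 91 +- 4 mm above its underside, within 0.12 rad of vertical, grip aligned with the stand within 0.2 rad (value of joint each of cap1, cap2, cap3, cap4, cap5, cap6, cap7, cap8 above 0.003 m and horizontal distance between roller_grip and stand below 0.012 m and z of roller_grip in the frame of stand between 0.087 and 0.095 m and angle between roller_grip's own z axis and vertical below 0.12 rad and angle between the y axis of roller_grip and the y axis of stand, either way round below 0.2 rad); the robot touches nothing.
It fails at once if the roller bears on the plate, its caps or the nest with more than 25 N (contact force between roller and nest above 25 N).
It fails at once if the gripper or arm presses on the plate, its caps or the nest (contact force between any of the fingers, the arm and nest above 1.5 N).
It fails at once if the tube rack is moved more than 20 mm or tipped (distance of tube_rack from where it was at the start of the episode above 0.02 m or angle between tube_rack's own z axis and vertical above 0.3 rad).
It fails at once if the reagent is moved more than 20 mm or tipped (distance of reagent from where it was at the start of the episode above 0.02 m or angle between reagent's own z axis and vertical above 0.3 rad).
It fails at once if the dishes is moved more than 20 mm or tipped (distance of dishes from where it was at the start of the episode above 0.02 m or angle between dishes's own z axis and vertical above 0.3 rad).
It also fails if it takes over 72 s, if anything falls off the work surface, if the arm or the gripper's body presses on something with over 40 N, if the wrist force passes 120 N, or if a joint passes its speed limit or range.

### The arm

A 7-joint arm with a two-finger parallel gripper is mounted at the origin on the work surface. World frame = base frame: x ahead of the robot, y to its left, z up, the work surface at z = 0. Lengths are in m, angles in rad, forces in N, time in s.
With the tool pointing down it reaches from about 0.4 to 0.85 m from the base axis. Payload 6.9 kg.
Tool frame: the origin (TCP) lies midway between the tips of the shut fingers; the grasp point (between the pads) lies behind it (ctrl.pinch_z is the z of the grasp point in the tool frame, in m); z points along the fingers, y is the direction in which the jaws open and shut (so a half turn about z gives the same grasp; the last joint's range is limited). The gripper opens to 85 mm and grips with 20 to 120 N. Pads are 22 mm wide; open, the fingers measure 114 mm over their backs; the gripper's body (76 mm by 85 mm) begins 54 mm behind the grasp point. The pads swing forward as they close: fully open they stand 13 mm farther back than shut.
Start: joints at [-1.048, 0.507, -0.238, 1.5, 0.126, 1.149, -0.155], TCP at [0.253, 0.571, 0.206] pointing down, gripper open.
Joint ranges: [-3.08, 3.08], [-0.24, 2.05], [-1.43, 1.35], [0, 2.5], [-1.52, 4.66], [0.17, 1.96], [-2.89, 2.89]. Speed limits (rad/s): [2.39, 2.39, 3.14, 3.14, 3.14, 3.14, 3.14].

### API

Orientations are given as a unit quaternion [w, x, y, z].
In Python, from station import ctrl, get_state, vision, ticket, models gives the robot as it stands. Calls block until the motion is done:
- ctrl.movep(position, orientation): joint-space move of the TCP to a pose.
- ctrl.movel(position, frame=None, max_speed=0.15): straight line of the TCP; frame=None keeps the orientation; max_speed is the mean speed in m/s.
- ctrl.set_joints(angles): joint-space move.
- ctrl.ungrasp() and ctrl.close_gripper(force=None): open the fingers fully, or close them until they stop; force is the grip in N (None keeps the last).
- ctrl.pause(seconds).
- ctrl.ik(position, orientation): joint angles nearest the present ones, or None.
- get_state(): the state.
- vision.grab_frame(name): name is "scene" or "top" or "wrist"; returns (picture, depth): 480x640x3 uint8, blue, green, red; 480x640 float32, m along the optical axis (not along the pixel's ray), 0 where there is no reading.
- vision.camera_info(name): a dict with "mtx" (3x3 intrinsics, pixels), "R" (3x3) and "t" (3): a world point X has camera coordinates R X + t; the wrist camera has in their place "hand_eye" (4x4, takes a point from camera to tool coordinates, whose origin is the TCP and whose axes are the flange's). Camera axes: x right, y down, z forward; pixel columns grow to the right and rows downward; lengths in m; the calibration is good to about 2 mm. The wrist camera is an equidistant fisheye: a pixel r from the principal point sees the ray r / f radians off the axis. A picture is of the moment at which its call begins: read the wrist's pose just before it. camera_info takes no time and is no camera call.
A pose or a line that the arm cannot do raises ctrl.Unreachable and nothing moves.
- ticket.close_job(): hands the job in, once; it reports no verdict.
Trained networks look in the newest picture that a camera, given by its name, has taken for a name from the list of things; names that differ only in an ending like _2 or _b are one class to them, and where a whole thing is asked for, a point or a joint stands for the part that bears it (a point fixed in the world has none). Each returns a list of dicts, best first, with "p" (0 to 1); they miss things now and then, are a little off and sometimes report something else, mostly with a low value. They report only what shows in the picture. A call takes as long as a camera call. They do not tell look-alikes from the thing itself.
- models.recognise(camera, target): "point" ([column, row] in pixels, amid what is visible of it).
- models.masks_of(camera, target): "mask" (480x640 bool, what is visible of it) and "point" ([column, row] in pixels, amid what is visible of it).
The state is a dict: "time": time; "qpos": joint angles; "qd": joint speeds; "tau": joint torques, N m; "tcp_pos": TCP position; "eef_rot": TCP orientation; "contact_force": force on the tool from outside, world axes, zero at the start; "wrist_torque": the same for the moment, N m; "width": finger opening in m.
Only numpy, scipy, OpenCV 4.12 (cv2) and the standard library are available. Lean on these libraries where they do the work, as an engineer would, in place of code of your own. Each camera call takes 0.05 s, during which the arm holds its last target.

## Working session

There is one attempt and no reset: what is moved stays moved. The work goes in short steps, each a Python script; the robot and the scene stay as the last script left them, time stands still between calls to the robot, and variables do not carry over. Pictures are saved under pics/ and viewed, and the job is handed in when it is done.

```bash
ls; mkdir -p pics; python3 - <<'E'
from station import ctrl, get_state, vision, ticket, models
import cv2,numpy as np
s=get_state();print(s, ctrl.pinch_z)
for n in ("scene","top"):
    p,d=vision.grab_frame(n);cv2.imwrite(f"pics/{n}0.png",p);np.save(f"pics/{n}0.npy",d)
    i=vision.camera_info(n);print(n,i)
    for t in ("roller","stand","nest","roller_grip"):
        print(t,[(r["p"],r["point"]) for r in models.recognise(n,t)])
print(vision.camera_info("wrist"))
E
```

```text
pics
{'time': 0.0, 'qpos': array([-1.04848985,  0.50833744, -0.23752152,  1.5011611 ,  0.12569076,
        1.14891849, -0.15480351]), 'qd': array([ 0.00034525, -0.0012126 ,  0.00048006,  0.00047586,  0.00220819,
       -0.00118397, -0.00096212]), 'tau': array([-2.48823606e-03, -6.20583558e+01, -2.18763672e+00, -2.49664074e+01,
        1.26980717e-02,  1.19674194e-02, -1.31973596e-05]), 'tcp_pos': array([0.25286779, 0.5709374 , 0.20532011]), 'eef_rot': array([-1.73854205e-04,  2.06892788e-01,  9.78363190e-01, -9.01271671e-04]), 'contact_force': array([0.63776851, 0.17983989, 0.75568192]), 'wrist_torque': array([-0.0327443 ,  0.01364251,  0.0777309 ]), 'width': 0.08513112846419187} -0.0187
scene {'mtx': array([[620.88394173,   0.        , 327.6223674 ],
       [  0.        , 620.88394173, 238.82422631],
       [  0.        ,   0.        ,   1.        ]]), 'R': array([[ 0.33373435,  0.94252313, -0.01647828],
       [ 0.65769171, -0.24533132, -0.71221778],
       [-0.67532437,  0.22685391, -0.70176513]]), 't': array([-0.28449909, -0.33212512,  1.44059588])}
roller [(0.92, [380.5, 207.2])
[... 750 characters left out ...]
8.2, 296.8])]
stand [(0.76, [269.7, 270.3])]
nest [(0.68, [449.6, 274.8])]
roller_grip [(0.94, [256.5, 270.0]), (0.59, [187.1, 295.7]), (0.57, [289.6, 209.4]), (0.56, [235.6, 337.4])]
{'mtx': array([[371.64829954,   0.        , 317.61800395],
       [  0.        , 371.64829954, 244.22870346],
       [  0.        ,   0.        ,   1.        ]]), 'hand_eye': array([[ 6.15712080e-04, -9.52062541e-01, -3.05902825e-01,
         7.89001973e-02],
       [ 9.99999238e-01,  2.59002246e-04,  1.20667494e-03,
         1.32168940e-03],
       [-1.06960049e-03, -3.05903335e-01,  9.52061976e-01,
        -1.67104744e-01],
       [ 0.00000000e+00,  0.00000000e+00,  0.00000000e+00,
         1.00000000e+00]])}
```

View pics/scene0.png

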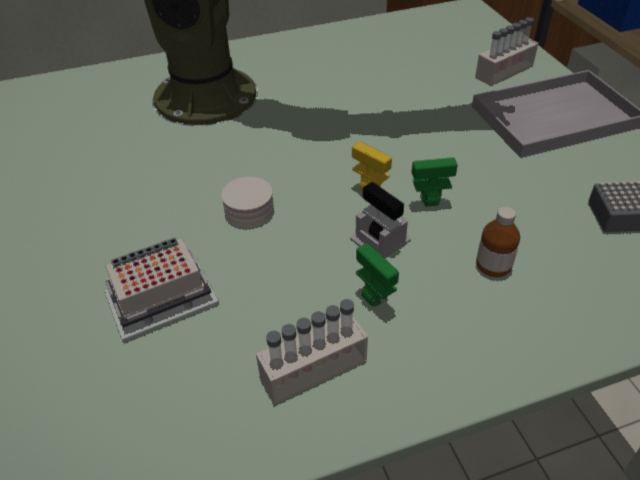

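View pics/top0.png

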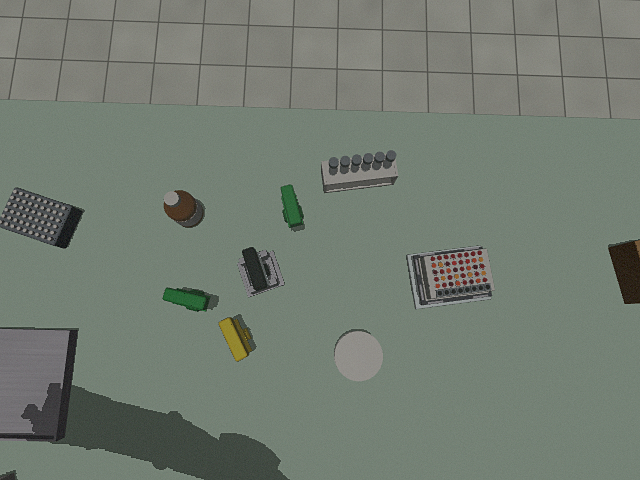

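The scene picture shows four roller-shaped things: black in the stand at (382,200), yellow at (371,165), green at (433,175) and green at (376,272). By the description it is the black one in the stand, which is (256,269) in top. The strip is the grey row at scene (145,250) and top (465,292).

```bash
cat > h.py <<'E'
import numpy as np,cv2
from station import ctrl, get_state, vision, ticket, models
def cloud(n,d):
    i=vision.camera_info(n);K=i["mtx"];v,u=np.mgrid[:480,:640]
    P=np.stack([(u-K[0,2])/K[0,0]*d,(v-K[1,2])/K[1,1]*d,d],-1)
    return (P-i["t"])@i["R"]
E
python3 - <<'E'
from h import *
out=[]
for n,b in (("top",(215,225,310,320)),("top",(395,235,505,315)),("scene",(340,170,420,260)),("scene",(95,230,225,335))):
    p=cv2.imread(f"pics/{n}0.png");x0,y0,x1,y1=b
    out.append(cv2.resize(p[y0:y1,x0:x1],(390,290),interpolation=cv2.INTER_CUBIC))
cv2.imwrite("pics/crop.png",np.vstack([np.hstack(out[:2]),np.hstack(out[2:])]))
for n in("top","scene"):
    d=np.load(f"pics/{n}0.npy");C=cloud(n,d);p=cv2.imread(f"pics/{n}0.png").astype(int)
    ok=d>0
    print(n,"table z",np.median(C[...,2][ok]))
    bb=(225,235,300,305) if n=="top" else (345,175,415,255)
    m=np.zeros_like(ok);m[bb[1]:bb[3],bb[0]:bb[2]]=1
    g=m&ok&(p.max(-1)<60)&(C[...,2]>.08)&(C[...,2]<.115)
    P=C[g];print("grip n",g.sum(),"z pct",np.percentile(P[:,2],[5,50,95,99]))
    t=P[P[:,2]>.09];r=cv2.minAreaRect((t[:,:2]*1000).astype(np.float32));print("rect grip",r)
    bb=(395,235,505,315) if n=="top" else (95,230,225,335)
    m=np.zeros_like(ok);m[bb[1]:bb[3],bb[0]:bb[2]]=1
    for lo,hi in((.006,.03),(.068,.083),(.081,.095)):
        P=C[m&ok&(C[...,2]>lo)&(C[...,2]<hi)]
        print(lo,len(P),cv2.minAreaRect((P[:,:2]*1000).astype(np.float32)),np.percentile(P[:,2],[5,50,95]))
    g=m&ok&(C[...,2]>.07)
    print(np.histogram(C[g][:,2],bins=np.arange(.07,.1,.002)))
E
```

```text
top table z -0.0005248480697219397
grip n 589 z pct [0.09496898 0.10429668 0.10683349 0.10753828]
rect grip ((579.9517822265625, 193.2008056640625), (77.39478302001953, 23.72233009338379), 21.329954147338867)
0.006 661 ((583.316650390625, -189.04087829589844), (112.1335220336914, 155.15467834472656), 8.795965194702148) [0.00880333 0.01170598 0.01425961]
0.068 2541 ((583.3604125976562, -190.1956787109375), (81.07254791259766, 125.22212219238281), 8.58151912689209) [0.07444998 0.07714161 0.0810541 ]
0.081 384 ((579.560546875, -187.1311492919922), (71.39435577392578, 110.77334594726562), 8.73740005493164) [0.08150002 0.08355511 0.08605542]
(array([  13,   64,  479, 1214,  576,   89,  203,  124,   20,    2,    0,
          0,    0,    0]), array([0.07 , 0.072, 0.074, 0.076, 0.078, 0.08 , 0.082, 0.084, 0.086,
       0.088, 0.09 , 0.092, 0.094, 0.096, 0.098]))
scene table z 0.000721540482264819
grip n 846 z pct [0.08349104 0.10241461 0.10679212 0.1078373 ]
rect grip ((623.240966796875, 174.22857666015625), (67.95713806152344, 156.34617614746094), 64.57123565673828)
0.006 1543 ((584.487060546875, -189.14756774902344), (117.74259948730469, 156.93162536621094), 9.615472793579102) [0.00802571 0.01238357 0.02533232]
0.068 3250 ((583.9680786132812, -189.1348114013672), (85.63750457763672, 124.43917846679688), 8.076272964477539) [0.07217165 0.07756478 0.08017549]
0.081 464 ((579.3960571289062, -192.08636474609375), (78.7115707397461, 103.03026580810547), 3.7807459831237793) [0.08173786 0.08424937 0.08640573]
(array([  73,   87,  314, 1435, 1061,  138,  167,  219,   44,    1,    0,
          0,    0,    0]), array([0.07 , 0.072, 0.074, 0.076, 0.078, 0.08 , 0.082, 0.084, 0.086,
       0.088, 0.09 , 0.092, 0.094, 0.096, 0.098]))
```

View pics/crop.png

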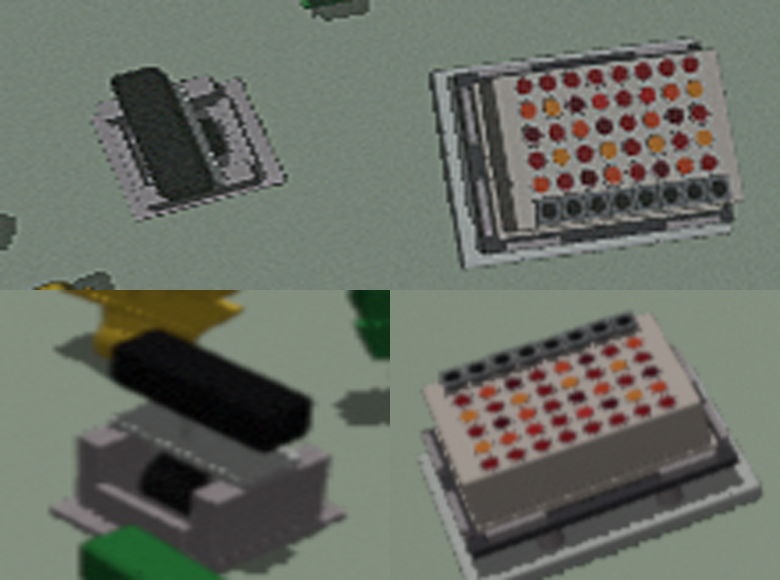

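The crop confirms the black grip sitting in the steel stand, with the grey cap strip on the plate's near (-x) edge. Next I refine the grip and the strip.

```bash
python3 - <<'E'
from h import *
for n in("top","scene"):
    d=np.load(f"pics/{n}0.npy");C=cloud(n,d);p=cv2.imread(f"pics/{n}0.png").astype(int);ok=d>0
    sat=p.max(-1)-p.min(-1)
    g=ok&(C[...,2]>.096)&(C[...,2]<.115)&(p.max(-1)<60)&(sat<20)&(np.hypot(C[...,0]-.58,C[...,1]-.193)<.06)
    P=C[g];print(n,"grip",len(P),cv2.minAreaRect((P[:,:2]*1000).astype(np.float32)),P.mean(0))
    # stand walls: z .045-.058
    g=ok&(C[...,2]>.049)&(C[...,2]<.057)&(p.max(-1)>80)&(np.hypot(C[...,0]-.58,C[...,1]-.193)<.055)
    P=C[g];print("walls",len(P),cv2.minAreaRect((P[:,:2]*1000).astype(np.float32)))
    # strip
    q=np.array([.5838,-.1896]);a=np.radians(8.7)
    L=C[...,:2]-q;lx=L[...,0]*np.cos(a)+L[...,1]*np.sin(a);ly=-L[...,0]*np.sin(a)+L[...,1]*np.cos(a)
    g=ok&(C[...,2]>.0745)&(C[...,2]<.095)&(abs(lx)<.06)&(abs(ly)<.075)&(p.max(-1)<125)&(sat<25)&(lx<-.015)
    X=np.stack([lx[g],ly[g],C[...,2][g]],-1)
    print("strip",len(X),np.percentile(X[:,0],[2,10,50,90,98]),np.percentile(X[:,1],[1,5,50,95,99]))
    print(cv2.minAreaRect((X[:,:2]*1000).astype(np.float32)),np.polyfit(X[:,1],X[:,0],1))
    for y in np.arange(-.07,.07,.013):
        k=abs(X[:,1]-y)<.0065
        if k.sum()>3: print("%.3f n%d x%.4f z%.4f"%(y,k.sum(),X[k,0].mean(),np.median(X[k,2])))
for nm,(x,y,z) in {"grip":(.58,.193,.091),"nest":(.584,-.19,.16)}.items():
    for a in (201.3,21.3,188.7,8.7):
        r=np.radians(a)/2;print(nm,a,ctrl.ik([x,y,z],[0,np.cos(r),np.sin(r),0]))
E
```

```text
top grip 556 ((579.9517822265625, 193.2008056640625), (77.39478302001953, 23.72233009338379), 21.329954147338867) [0.57911264 0.1925926  0.10432968]
walls 151 ((580.3036499023438, 193.39382934570312), (69.33079528808594, 54.59849166870117), 20.74854850769043)
strip 507 [-0.04071453 -0.03896867 -0.03248644 -0.02458716 -0.01729695] [-0.05483132 -0.04820841  0.00058245  0.04894574  0.0607372 ]
((-28.023630142211914, 0.171630859375), (123.66352081298828, 26.01019859313965), 89.91270446777344) [ 0.00270927 -0.0318835 ]
-0.057 n15 x-0.0336 z0.0778
-0.044 n57 x-0.0322 z0.0837
-0.031 n58 x-0.0323 z0.0833
-0.018 n67 x-0.0307 z0.0830
-0.005 n59 x-0.0323 z0.0828
0.008 n62 x-0.0317 z0.0829
0.021 n64 x-0.0309 z0.0828
0.034 n64 x-0.0324 z0.0831
0.047 n51 x-0.0332 z0.0827
0.060 n10 x-0.0275 z0.0758
scene grip 543 ((583.0389404296875, 193.501953125), (76.15586853027344, 26.32537078857422), 19.975486755371094) [0.5863225  0.19254835 0.1036885 ]
walls 141 ((580.0361938476562, 193.27828979492188), (71.243408203125, 56.552001953125), 22.147720336914062)
strip 657 [-0.04019681 -0.03744525 -0.03009133 -0.
[... 569 characters left out ...]
.3 [-0.58843608  0.61891572  0.37331939  1.69499413 -0.27802753  0.88028447
 -1.2988234 ]
grip 188.7 [-0.1831144   0.60004624 -0.28816501  1.68927303  0.20929442  0.88258944
  1.16550309]
grip 8.7 [-0.6150781   0.62616046  0.41905245  1.69535635 -0.31272187  0.88685653
 -1.486128  ]
nest 201.3 [ 2.73326507e-01  5.22637902e-01  2.23682865e-03  1.60054619e+00
 -1.31162327e-03  1.01841002e+00  2.21850442e+00]
nest 21.3 [-0.059267    0.58032658  0.5596668   1.60519869 -0.34118884  1.05510769
 -0.60236628]
nest 188.7 [ 0.23465182  0.5239312   0.06446187  1.60110359 -0.03788133  1.01777885
  2.03303038]
nest 8.7 [-0.07919939  0.58814802  0.59636155  1.60546098 -0.36496139  1.06144746
 -0.79986361]
```

```bash
cat >> h.py <<'E'
def Q(deg):
    r=np.radians(deg)/2;return [0,np.cos(r),np.sin(r),0]
def st(m=""):
    s=get_state();print(m,"t%.2f"%s["time"],"tcp",np.round(s["tcp_pos"],4),"F",np.round(s["contact_force"],2),"T",np.round(s["wrist_torque"],2),"w%.4f"%s["width"]);return s
E
python3 - <<'E'
from h import *
G=[.580,.1932]
ctrl.movep([*G,.17],Q(201.1));st("above")
p,d=vision.grab_frame("wrist");cv2.imwrite("pics/w1.png",p)
ctrl.movel([*G,.0705],max_speed=.12);st("down")
p,d=vision.grab_frame("scene");cv2.imwrite("pics/s1.png",p)
E
```

```text
above t2.33 tcp [0.5796 0.1946 0.1702] F [-0.75  0.8  -0.52] T [0.   0.06 0.01] w0.0853
down t3.35 tcp [0.5805 0.1936 0.0712] F [ 1.01  0.6  -0.08] T [-0.03  0.04  0.03] w0.0852
```

View pics/w1.png

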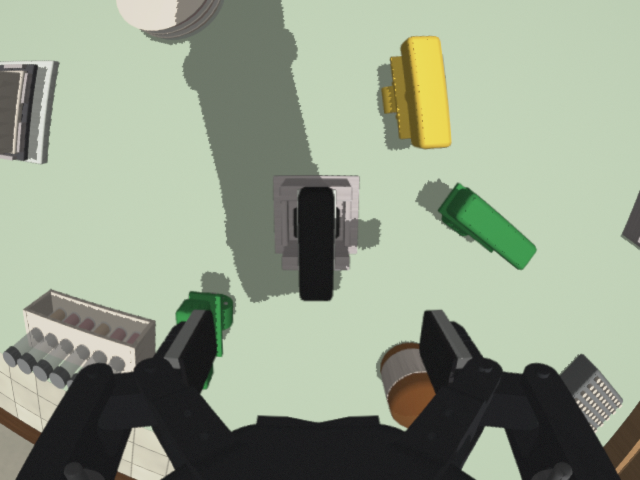

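View pics/s1.png

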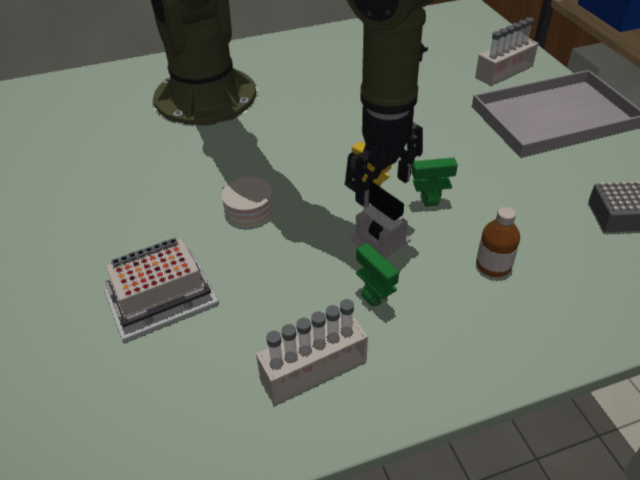

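```bash
python3 - <<'E'
from h import *
i=vision.camera_info("scene")
def pr(X):
    c=i["R"]@np.array(X)+i["t"];u=i["mtx"]@c;return u[:2]/u[2]
a=np.radians(111.1);y=np.array([np.cos(a),np.sin(a),0]);x=np.array([y[1],-y[0],0])
T=np.array([.5805,.1936,.091]);print("grip c",pr(T),"ends",pr(T+.039*x),pr(T-.039*x))
for z in(.084,.1):
  for s in(-1,1):print(z,s,pr(T*[1,1,0]+[0,0,z]+s*.0425*y),pr(T*[1,1,0]+[0,0,z]+s*.057*y))
p=cv2.imread("pics/s1.png")[130:270,320:450];cv2.imwrite("pics/s1c.png",cv2.resize(p,None,fx=5,fy=4,interpolation=cv2.INTER_CUBIC))
E
```

```text
grip c [382.07144334 201.01264786] ends [398.86977406 212.83766097] [365.95741242 189.6693406 ]
0.084 -1 [363.16358739 215.64245075] [356.61303651 219.65120395]
0.084 1 [399.91308324 193.15279124] [405.91437119 189.48017154]
0.1 -1 [363.39825469 208.32872012] [356.77543925 212.33424616]
0.1 1 [400.53517939 185.86804302] [406.59683728 182.20190906]
```

View pics/s1c.png

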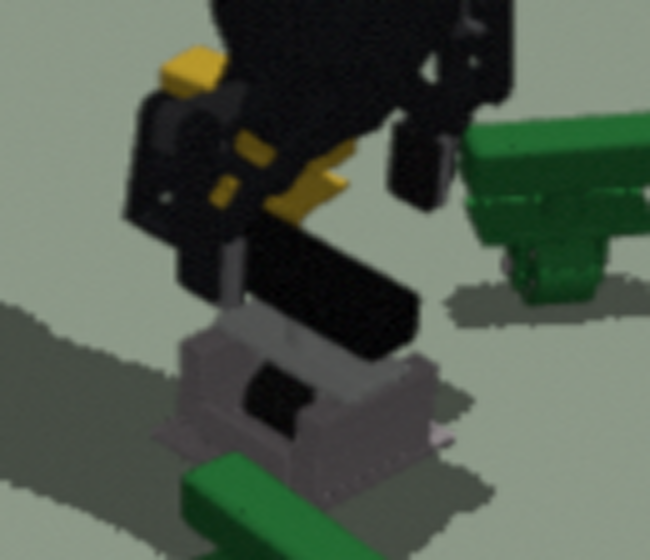

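```bash
python3 - <<'E'
from h import *
st()
p,d=vision.grab_frame("scene");C=cloud("scene",d)
a=np.radians(21.1);L=C[...,:2]-[.5805,.1936]
lx=L[...,0]*np.cos(a)+L[...,1]*np.sin(a);ly=-L[...,0]*np.sin(a)+L[...,1]*np.cos(a)
for u,v in((361,203),(364,203),(366,198),(404,178),(407,179),(402,170),(395,203),(360,190)):
    print((u,v),p[v,u],np.round([lx[v,u],ly[v,u],C[v,u,2]],4))
for s in(-1,1):
    m=(d>0)&(abs(lx)<.03)&(abs(ly*s-.049)<.015)&(C[...,2]>.062)&(C[...,2]<.14)
    print(s,m.sum(),"z pct",np.percentile(C[m][:,2],[1,5,20]),"lx",np.percentile(lx[m],[2,50,98]),"ly",np.percentile(ly[m],[2,50,98]))
E
```

```text
t3.40 tcp [0.5806 0.1935 0.0714] F [ 0.46 -0.16  0.1 ] T [-0.01  0.01 -0.07] w0.0855
(361, 203) [15 14 13] [ 0.0066 -0.0546  0.1229]
(364, 203) [46 44 44] [ 0.008  -0.0494  0.1207]
(366, 198) [62 60 60] [ 0.0104 -0.0477  0.1317]
(404, 178) [12 11  9] [0.0054 0.0433 0.1197]
(407, 179) [38 37 38] [0.0089 0.0469 0.1178]
(402, 170) [13 12 11] [-0.0003  0.0431  0.1332]
(395, 203) [7 7 8] [ 0.0292 -0.0003  0.106 ]
(360, 190) [15 13 13] [ 0.0048 -0.0557  0.149 ]
-1 158 z pct [0.11189334 0.11588946 0.12065165] lx [-0.006955    0.00614712  0.01129544] ly [-0.05674913 -0.05157807 -0.04214976]
1 182 z pct [0.11085583 0.11294019 0.11786609] lx [-0.01119979  0.00289043  0.01164678] ly [0.0416923  0.04419982 0.05574487]
```

```bash
python3 - <<'E'
from h import *
s=st();print(s["qpos"],s["eef_rot"])
p,d=vision.grab_frame("wrist");cv2.imwrite("pics/w2.png",p)
i=vision.camera_info("wrist");K=i["mtx"];v,u=np.mgrid[:480,:640]
x=u-K[0,2];y=v-K[1,2];r=np.hypot(x,y);th=r/K[0,0]
k=np.where(r>0,np.tan(th)/np.maximum(r,1e-6),1/K[0,0])
P=np.stack([x*k*d,y*k*d,d],-1)@i["hand_eye"][:3,:3].T+i["hand_eye"][:3,3]
ok=(d>0)&(th<1.3)
np.save("pics/w2P.npy",P)
for (c,rr) in ((316,200),(316,243),(316,280),(205,340),(210,325),(435,335),(225,330)):
    print((c,rr),p[rr,c],np.round(P[rr,c],4),d[rr,c])
for sg in(-1,1):
    m=ok&(abs(P[...,0])<.02)&(abs(P[...,1]*sg-.05)<.012)&(P[...,2]<.02)
    print(sg,m.sum(),np.percentile(P[m][:,2],[50,95,99,100]))
E
```

```text
t3.45 tcp [0.5806 0.1935 0.0715] F [-1.21  0.37 -0.32] T [ 0.03 -0.    0.  ] w0.0856
[-0.17028514  0.62527047 -0.31074296  1.70873119  0.24211702  0.84367627
  1.35161243] [ 8.50717789e-04 -1.83076280e-01  9.83098334e-01  1.29521653e-04]
(316, 200) [94 95 98] [0.0343 0.0005 0.0561] 0.22576937
(316, 243) [28 27 26] [ 0.035   0.0008 -0.0325] 0.14122538
(316, 280) [30 30 30] [ 0.0196  0.0008 -0.0325] 0.14596504
(205, 340) [28 27 27] [ 0.0029 -0.0409 -0.0522] 0.13233408
(210, 325) [26 26 23] [ 0.0035 -0.0416 -0.0418] 0.1419724
(435, 335) [27 27 26] [ 0.0077  0.0438 -0.0563] 0.1270438
(225, 330) [209 228 217] [-0.068  -0.069   0.0722] 0.27241826
-1 11170 [-0.09131648 -0.0483631  -0.0413765  -0.03677613]
1 9644 [-0.09022704 -0.04750647 -0.04102879 -0.03743217]
```

View pics/w2.png

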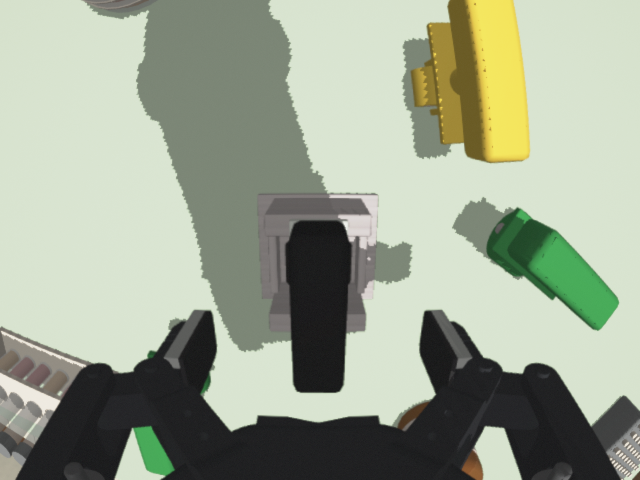

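The wrist and scene depth both put the open fingertips about 40 mm behind the TCP, higher than I expected. I'll pinch lightly here and measure where the tips end up at grip width.

```bash
cat >> h.py <<'E'
def wristP():
    p,d=vision.grab_frame("wrist")
    i=vision.camera_info("wrist");K=i["mtx"];v,u=np.mgrid[:480,:640]
    x=u-K[0,2];y=v-K[1,2];r=np.hypot(x,y);th=r/K[0,0]
    k=np.where(r>0,np.tan(th)/np.maximum(r,1e-6),1/K[0,0])
    P=np.stack([x*k*d,y*k*d,d],-1)@i["hand_eye"][:3,:3].T+i["hand_eye"][:3,3]
    return p,P,(d>0)&(th<1.3)
E
python3 - <<'E'
from h import *
ctrl.close_gripper(20);s=st("closed")
p,P,ok=wristP();cv2.imwrite("pics/w3.png",p)
q,d=vision.grab_frame("scene");C=cloud("scene",d);cv2.imwrite("pics/s3c.png",cv2.resize(q[130:270,320:450],None,fx=5,fy=4,interpolation=cv2.INTER_CUBIC))
for sg in(-1,1):
    m=ok&(abs(P[...,0])<.013)&(P[...,1]*sg>.0135)&(P[...,1]*sg<.03)&(P[...,2]<.02)
    print(sg,m.sum(),np.percentile(P[m][:,2],[50,95,99,100]))
a=np.radians(21.1);L=C[...,:2]-[.5805,.1936]
lx=L[...,0]*np.cos(a)+L[...,1]*np.sin(a);ly=-L[...,0]*np.sin(a)+L[...,1]*np.cos(a)
m=(d>0)&(abs(lx)<.013)&(ly<-.0145)&(ly>-.03)&(C[...,2]>.065)&(C[...,2]<.14)
print(m.sum(),np.percentile(C[m][:,2],[1,5,20,50]))
E
```

```text
closed t4.08 tcp [0.58   0.1933 0.0706] F [-0.52  0.55  1.84] T [-0.04  0.1   0.01] w0.0233
-1 3678 [-0.07723435 -0.03848644 -0.03210208 -0.02748103]
1 4027 [-0.0713544  -0.03666485 -0.03105088 -0.02799403]
171 [0.09789652 0.10226396 0.10894665 0.11815121]
```

View pics/s3c.png

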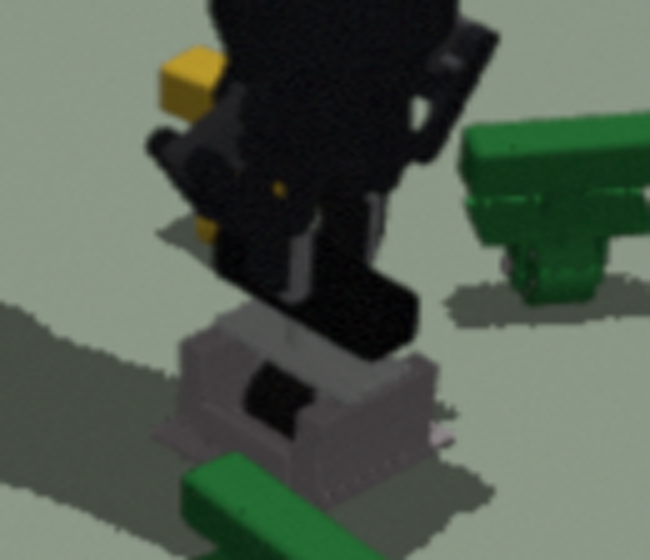

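View pics/w3.png

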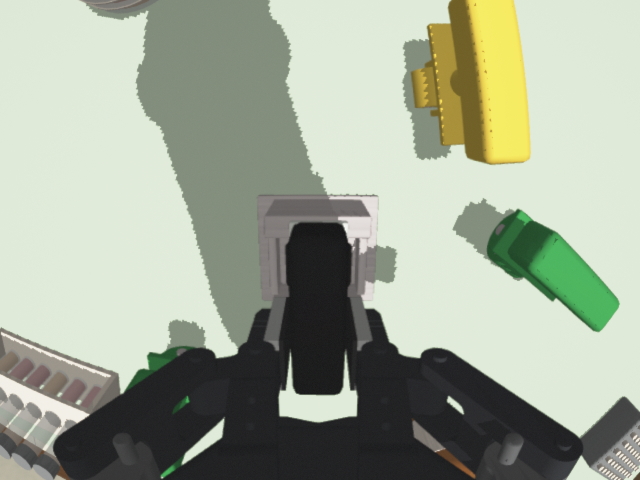

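Tips at grip width are about 27 mm behind the nominal TCP (z 0.098), and both cameras agree. I'll reopen, go 18 mm lower and grip there.

```bash
python3 - <<'E'
from h import *
ctrl.ungrasp()
ctrl.movel([.580,.1932,.0525],max_speed=.1);st("down")
ctrl.close_gripper(100);s=st("closed")
p,P,ok=wristP();cv2.imwrite("pics/w4.png",p)
q,d=vision.grab_frame("scene");cv2.imwrite("pics/s4c.png",cv2.resize(q[130:270,320:450],None,fx=5,fy=4,interpolation=cv2.INTER_CUBIC))
m=ok&(abs(P[...,1])<.010)&(P[...,2]>-.065)&(P[...,2]<-.04)&(p.max(-1)<70)&(abs(P[...,0])<.06)
print(m.sum(),"grip x",np.percentile(P[m][:,0],[.2,1,50,99,99.8]),"z",np.percentile(P[m][:,2],[5,50]))
E
```

```text
down t5.14 tcp [0.5795 0.193  0.0519] F [-0.22  0.19 -0.2 ] T [-0.   -0.06 -0.05] w0.0854
closed t5.74 tcp [0.5802 0.1935 0.053 ] F [-0.5   0.36  4.9 ] T [0.01 0.24 0.  ] w0.0224
9681 grip x [-0.03777778 -0.03623094  0.00920798  0.037756    0.03798941] z [-0.05236683 -0.05124795]
```

View pics/s4c.png

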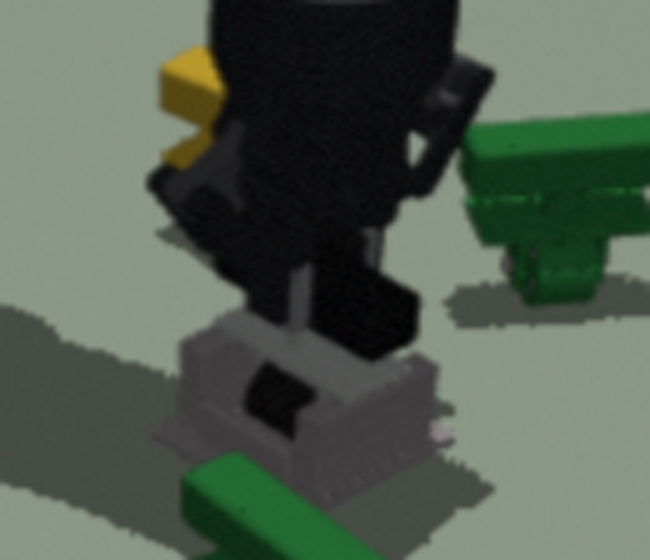

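View pics/w4.png

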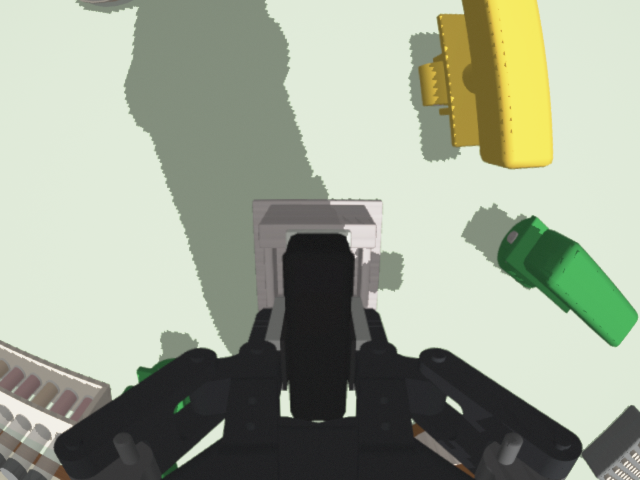

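```bash
python3 - <<'E'
from h import *
ctrl.movel([.580,.1932,.16],max_speed=.12);st("up")
ctrl.pause(.15)
N=np.array([.5838,-.1893]);a=np.radians(8.6)
ex=np.array([np.cos(a),np.sin(a)]);ey=np.array([-np.sin(a),np.cos(a)])
S=lambda y:N-.0315*ex+y*ey
print(S(-.0455),S(0),S(.0455))
ctrl.movep([*S(0),.165],Q(188.6));st("over")
ctrl.pause(.2)
for k in range(5):st()
for n in("scene","top"):
    q,d=vision.grab_frame(n);cv2.imwrite(f"pics/{n}5.png",q);np.save(f"pics/{n}5.npy",d)
p,P,ok=wristP();cv2.imwrite("pics/w5.png",p);np.savez("pics/w5.npz",P=P,ok=ok,s=get_state()["tcp_pos"])
for k in range(3):st()
E
```

```text
up t6.89 tcp [0.5794 0.1929 0.159 ] F [ 0.05  0.38 -4.1 ] T [-0.04 -0.   -0.02] w0.0222
[ 0.55945803 -0.23899878] [ 0.55265417 -0.19401036] [ 0.54585032 -0.14902195]
over t8.48 tcp [ 0.5534 -0.1919  0.1651] F [ 0.48  0.93 -4.68] T [ 0.05  0.01 -0.04] w0.0223
 t8.68 tcp [ 0.5532 -0.1926  0.165 ] F [-0.79  0.75 -3.55] T [-0.01  0.    0.03] w0.0228
 t8.68 tcp [ 0.5532 -0.1926  0.165 ] F [-0.79  0.75 -3.55] T [-0.01  0.    0.03] w0.0228
 t8.68 tcp [ 0.5532 -0.1926  0.165 ] F [-0.79  0.75 -3.55] T [-0.01  0.    0.03] w0.0228
 t8.68 tcp [ 0.5532 -0.1926  0.165 ] F [-0.79  0.75 -3.55] T [-0.01  0.    0.03] w0.0228
 t8.68 tcp [ 0.5532 -0.1926  0.165 ] F [-0.79  0.75 -3.55] T [-0.01  0.    0.03] w0.0228
 t8.83 tcp [ 0.5529 -0.1934  0.165 ] F [-0.44  0.19 -3.96] T [-0.02 -0.   -0.02] w0.0223
 t8.83 tcp [ 0.5529 -0.1934  0.165 ] F [-0.44  0.19 -3.96] T [-0.02 -0.   -0.02] w0.0223
 t8.83 tcp [ 0.5529 -0.1934  0.165 ] F [-0.44  0.19 -3.96] T [-0.02 -0.   -0.02] w0.0223
```

View pics/w5.png

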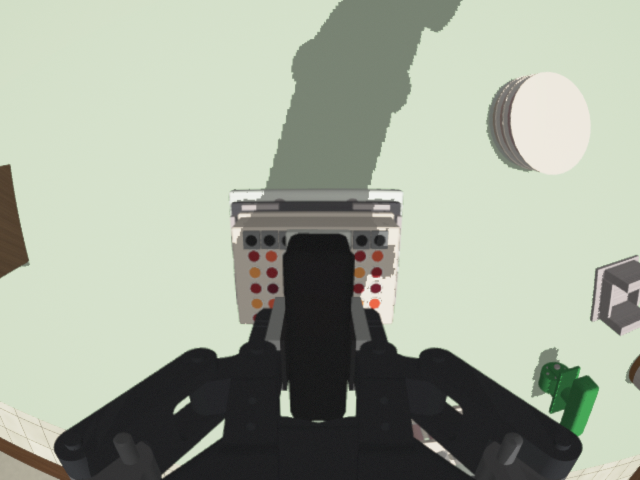

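View pics/scene5.png

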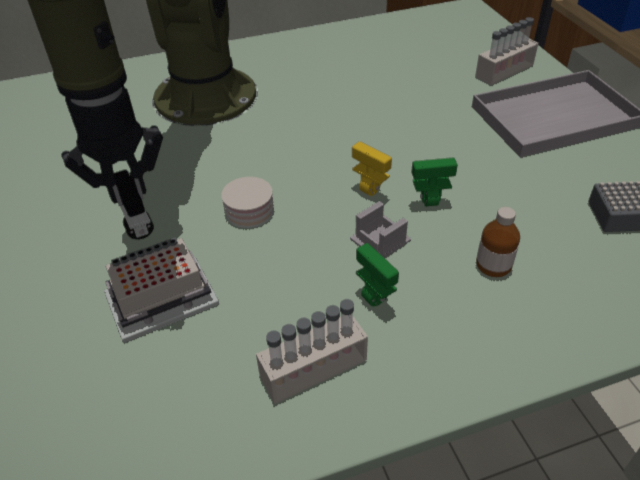

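```bash
python3 - <<'E'
from h import *
z=np.load("pics/w5.npz");P,ok=z["P"],z["ok"];p=cv2.imread("pics/w5.png").astype(int)
for sl in ((slice(225,256),slice(240,283)),(slice(225,256),slice(354,392))):
    Q_=P[sl];c=p[sl];sat=c.max(-1)-c.min(-1)
    m=(c.max(-1)<130)&(sat<25)&ok[sl]&(Q_[...,2]<.09)&(Q_[...,2]>.07)
    X=Q_[m];print(m.sum(),"x",np.percentile(X[:,0],[2,10,50,90,98]),"y",np.percentile(X[:,1],[1,50,99]),"z",np.percentile(X[:,2],[5,25,50,75]))
print(p[240,244:392:3].max(-1)); print(np.round(P[232:254:3,262],4))
for c in(251,269,361,379):print(c,np.round(P[240,c],4))
E
```

```text
799 x [-0.00804181 -0.00446173  0.00141425  0.00722246  0.00783056] y [-0.05165052 -0.03777213 -0.02328087] z [0.08067679 0.08141006 0.08193702 0.08259847]
605 x [-0.00817842 -0.00451979  0.00119417  0.00711328  0.00786101] y [0.02724042 0.03714214 0.05007619] z [0.08051939 0.08128071 0.08180997 0.08245879]
[ 83  27  29  28  39  78  84  27  29  27  41  89  84  30 108  64  24  21
  26  23  26  24  24  23  23  22  25  25  26  23  26  25  24  24  33 135
 115  71  29  29  28  56  86  77  30  43  45 104 226 239]
[[ 0.0068 -0.0375  0.0825]
 [ 0.0048 -0.0374  0.0816]
 [ 0.0025 -0.0376  0.082 ]
 [ 0.0006 -0.0375  0.0809]
 [-0.0021 -0.0379  0.0826]
 [-0.0043 -0.0379  0.0824]
 [-0.0088 -0.0391  0.0891]
 [-0.0108 -0.039   0.088 ]]
251 [ 0.0011 -0.0455  0.0817]
269 [ 0.0011 -0.0326  0.0817]
361 [0.0012 0.0322 0.0815]
379 [0.0011 0.0451 0.0819]
```

```bash
cat >> h.py <<'E'
N=np.array([.5838,-.1893]);_a=np.radians(8.6)
ex=np.array([np.cos(_a),np.sin(_a)]);ey=np.array([-np.sin(_a),np.cos(_a)])
S=lambda y:N-.0325*ex+y*ey
T0=np.array([-.2,.4,-4.05])
def F():
    s=get_state();f=s["contact_force"]-T0
    L=s["tcp_pos"][:2]-N
    return s["time"],f,f@np.r_[ey,0],L@ey,s["tcp_pos"][2],L@ex
E
python3 - <<'E'
from h import *
ctrl.movel([*S(-.0455),.134],max_speed=.12);ctrl.pause(.15)
print(F())
z=.132
while z>.112:
    ctrl.movel([*S(-.0455),z],max_speed=.02)
    t,f,fy,y,zz,x=F();print("t%.2f z%.4f act z%.4f y%.4f x%.4f Fz%.1f fy%.1f |F|%.1f"%(t,z,zz,y,x,f[2],fy,np.linalg.norm(f)))
    if f[2]>9:break
    z-=.0012 if f[2]<3 else .0006
E
```

```text
(9.5917, array([0.16916428, 0.0965696 , 0.91569013]), np.float64(0.07018777318014782), np.float64(-0.04476446680590886), np.float64(0.1344459003849602), np.float64(-0.03199669206528162))
t9.84 z0.1320 act z0.1321 y-0.0451 x-0.0324 Fz0.5 fy-0.7 |F|0.9
t10.09 z0.1308 act z0.1308 y-0.0455 x-0.0325 Fz-0.2 fy-0.7 |F|0.8
t10.34 z0.1296 act z0.1295 y-0.0455 x-0.0326 Fz0.6 fy-0.3 |F|1.2
t10.59 z0.1284 act z0.1283 y-0.0455 x-0.0326 Fz1.1 fy-0.6 |F|1.4
t10.84 z0.1272 act z0.1273 y-0.0456 x-0.0324 Fz1.6 fy-0.6 |F|1.7
t11.09 z0.1260 act z0.1263 y-0.0457 x-0.0323 Fz4.2 fy-0.4 |F|4.3
t11.34 z0.1254 act z0.1257 y-0.0457 x-0.0323 Fz5.6 fy-0.8 |F|5.7
t11.59 z0.1248 act z0.1250 y-0.0457 x-0.0323 Fz8.0 fy-1.2 |F|8.1
t11.84 z0.1242 act z0.1245 y-0.0457 x-0.0323 Fz9.4 fy-1.8 |F|9.6
```

```bash
cat >> h.py <<'E'
C=lambda y:.00010+.00021*min(abs(y)/.0455,1)**2   # m/N
def log(tag,y,z):
    t,f,fy,ya,za,x=F();n=np.linalg.norm(f)
    print("%s t%.2f y%.4f z%.4f act y%.4f z%.4f x%.4f Fz%.1f fy%.1f |F|%.1f"%(tag,t,y,z,ya,za,x,f[2],fy,n));return n,f[2],za
def press(y,z,Ft,nmax=12):
    for k in range(nmax):
        n,fz,za=log("p",y,z)
        if fz>Ft-1.5:break
        z-=min(.0012,max(.0003,.8*C(y)*(Ft-n)))
        ctrl.movel([*S(y),z],max_speed=.02)
    return z
def roll(y,z,y1,Ft,step=.0025):
    n,fz,za=log("s",y,z);sg=np.sign(y1-y)
    while abs(y1-y)>1e-4:
        st_=min(step,abs(y1-y))
        if n>20.5: yn=y; dz=C(y)*(n-Ft)       # just relieve
        else:
            yn=y+sg*st_
            dz=Ft*(C(y)-C(yn))+np.clip(.6*C(yn)*(n-Ft),-.0012,.0012)
        z+=dz;y=yn
        ctrl.movel([*S(y),z],max_speed=.02);n,fz,za=log("r",y,z)
    return y,z
E
python3 - <<'E'
from h import *
z=press(-.0455,.1242,15.5)
y,z=roll(-.0455,z,-.02,15.5)
print(y,z)
E
```

```text
p t11.84 y-0.0455 z0.1242 act y-0.0457 z0.1245 x-0.0323 Fz9.4 fy-1.8 |F|9.6
p t12.09 y-0.0455 z0.1230 act y-0.0457 z0.1234 x-0.0322 Fz10.6 fy-0.2 |F|10.7
p t12.34 y-0.0455 z0.1218 act y-0.0460 z0.1226 x-0.0322 Fz13.1 fy-1.6 |F|13.4
p t12.59 y-0.0455 z0.1213 act y-0.0461 z0.1222 x-0.0322 Fz13.9 fy-1.4 |F|14.1
p t12.84 y-0.0455 z0.1209 act y-0.0463 z0.1220 x-0.0322 Fz14.6 fy-1.6 |F|14.9
s t12.84 y-0.0455 z0.1209 act y-0.0463 z0.1220 x-0.0322 Fz14.6 fy-1.6 |F|14.9
r t13.12 y-0.0430 z0.1212 act y-0.0435 z0.1222 x-0.0322 Fz15.0 fy-1.0 |F|15.1
r t13.39 y-0.0405 z0.1214 act y-0.0408 z0.1223 x-0.0322 Fz13.8 fy-0.6 |F|13.9
r t13.67 y-0.0380 z0.1215 act y-0.0388 z0.1226 x-0.0322 Fz14.4 fy-1.6 |F|14.5
r t13.94 y-0.0355 z0.1217 act y-0.0371 z0.1230 x-0.0322 Fz14.1 fy-3.1 |F|14.5
r t14.22 y-0.0330 z0.1218 act y-0.0354 z0.1234 x-0.0322 Fz16.7 fy-5.1 |F|17.5
r t14.49 y-0.0305 z0.1223 act y-0.0328 z0.1238 x-0.0322 Fz15.5 fy-4.6 |F|16.4
r t14.77 y-0.0280 z0.1226 act y-0.0289 z0.1237 x-0.0322 Fz13.5 fy-1.6 |F|13.7
r t15.04 y-0.0255 z0.1226 act y-0.0257 z0.1234 x-0.0322 Fz12.7 fy-0.9 |F|12.8
r t15.32 y-0.0230 z0.1226 act y-0.0236 z0.1235 x-0.0322 Fz13.9 fy-1.7 |F|14.1
r t15.59 y-0.0205 z0.1226 act y-0.0218 z0.1237 x-0.0322 Fz14.0 fy-3.3 |F|14.5
r t15.84 y-0.0200 z0.1226 act y-0.0216 z0.1238 x-0.0322 Fz15.0 fy-3.6 |F|15.6
-0.02 0.12258637290442835
```

```bash
python3 - <<'E'
from h import *
y,z=roll(-.02,.12259,.048,16)
print(y,z)
E
```

```text
s t15.84 y-0.0200 z0.1226 act y-0.0216 z0.1238 x-0.0322 Fz15.0 fy-3.6 |F|15.6
r t16.12 y-0.0175 z0.1227 act y-0.0193 z0.1240 x-0.0322 Fz13.8 fy-4.7 |F|14.6
r t16.39 y-0.0150 z0.1227 act y-0.0161 z0.1239 x-0.0321 Fz14.4 fy-2.7 |F|14.8
r t16.67 y-0.0125 z0.1228 act y-0.0125 z0.1236 x-0.0322 Fz12.9 fy-0.7 |F|13.0
r t16.94 y-0.0100 z0.1227 act y-0.0101 z0.1234 x-0.0322 Fz13.5 fy-0.3 |F|13.5
r t17.22 y-0.0075 z0.1226 act y-0.0082 z0.1235 x-0.0321 Fz13.7 fy-3.0 |F|14.1
r t17.49 y-0.0050 z0.1225 act y-0.0064 z0.1236 x-0.0321 Fz13.2 fy-4.0 |F|13.8
r t17.77 y-0.0025 z0.1224 act y-0.0044 z0.1236 x-0.0321 Fz13.4 fy-5.1 |F|14.3
r t18.04 y0.0000 z0.1223 act y-0.0009 z0.1233 x-0.0321 Fz14.5 fy-2.3 |F|14.7
r t18.32 y0.0025 z0.1222 act y0.0026 z0.1230 x-0.0321 Fz13.5 fy-0.7 |F|13.5
r t18.59 y0.0050 z0.1220 act y0.0046 z0.1229 x-0.0321 Fz13.6 fy-1.5 |F|13.7
r t18.87 y0.0075 z0.1218 act y0.0064 z0.1228 x-0.0321 Fz13.9 fy-2.6 |F|14.2
r t19.14 y0.0100 z0.1217 act y0.0083 z0.1227 x-0.0321 Fz12.4 fy-4.5 |F|13.2
r t19.42 y0.0125 z0.1214 act y0.0102 z0.1225 x-0.0320 Fz14.0 fy-4.8 |F|14.8
r t19.69 y0.0150 z0
[... 441 characters left out ...]
.34 y0.0300 z0.1192 act y0.0299 z0.1203 x-0.0319 Fz15.3 fy0.4 |F|15.4
r t21.62 y0.0325 z0.1188 act y0.0329 z0.1199 x-0.0320 Fz15.0 fy-0.1 |F|15.0
r t21.89 y0.0350 z0.1184 act y0.0346 z0.1194 x-0.0320 Fz14.7 fy-1.0 |F|14.8
r t22.17 y0.0375 z0.1180 act y0.0363 z0.1189 x-0.0320 Fz13.3 fy-3.1 |F|13.7
r t22.45 y0.0400 z0.1173 act y0.0381 z0.1183 x-0.0319 Fz14.0 fy-3.4 |F|14.5
r t22.73 y0.0425 z0.1167 act y0.0413 z0.1178 x-0.0319 Fz15.1 fy-2.4 |F|15.4
r t23.00 y0.0450 z0.1162 act y0.0451 z0.1174 x-0.0319 Fz15.8 fy0.1 |F|15.8
r t23.27 y0.0475 z0.1161 act y0.0483 z0.1171 x-0.0319 Fz15.3 fy0.5 |F|15.4
r t23.52 y0.0480 z0.1160 act y0.0486 z0.1170 x-0.0319 Fz15.7 fy0.2 |F|15.8
0.048 0.11603180818731923
```

```bash
python3 - <<'E'
from h import *
y,z=roll(.048,.11603,-.048,16.8,.003)
print(y,z)
E
```

```text
s t23.52 y0.0480 z0.1160 act y0.0486 z0.1170 x-0.0319 Fz15.7 fy0.2 |F|15.8
r t23.82 y0.0450 z0.1159 act y0.0461 z0.1171 x-0.0319 Fz18.2 fy3.3 |F|18.6
r t24.13 y0.0420 z0.1167 act y0.0427 z0.1178 x-0.0319 Fz17.0 fy1.0 |F|17.1
r t24.43 y0.0390 z0.1171 act y0.0395 z0.1182 x-0.0319 Fz16.1 fy1.7 |F|16.4
r t24.73 y0.0360 z0.1175 act y0.0364 z0.1186 x-0.0319 Fz17.0 fy1.7 |F|17.2
r t25.03 y0.0330 z0.1179 act y0.0339 z0.1191 x-0.0318 Fz17.9 fy2.5 |F|18.3
r t25.33 y0.0300 z0.1184 act y0.0314 z0.1196 x-0.0318 Fz18.5 fy3.5 |F|18.9
r t25.63 y0.0270 z0.1189 act y0.0277 z0.1200 x-0.0318 Fz16.1 fy1.3 |F|16.2
r t25.93 y0.0240 z0.1191 act y0.0242 z0.1202 x-0.0318 Fz16.3 fy1.0 |F|16.4
r t26.23 y0.0210 z0.1193 act y0.0212 z0.1205 x-0.0319 Fz17.4 fy0.6 |F|17.5
r t26.53 y0.0180 z0.1195 act y0.0187 z0.1208 x-0.0318 Fz17.9 fy1.8 |F|18.2
r t26.83 y0.0150 z0.1198 act y0.0162 z0.1210 x-0.0318 Fz17.4 fy2.7 |F|17.8
r t27.13 y0.0120 z0.1200 act y0.0124 z0.1211 x-0.0318 Fz15.9 fy0.5 |F|15.9
r t27.43 y0.0090 z0.1200 act y0.0090 z0.1212 x-0.0318 Fz15.6 fy-0.5 |F|15.7
r t27.73 y0.0060 z0.1201 act y0.0061 z0.1213 x-0.
[... 740 characters left out ...]
.1191 act y-0.0234 z0.1202 x-0.0318 Fz16.3 fy0.9 |F|16.4
r t31.03 y-0.0270 z0.1188 act y-0.0256 z0.1197 x-0.0317 Fz17.2 fy2.8 |F|17.5
r t31.33 y-0.0300 z0.1186 act y-0.0285 z0.1195 x-0.0317 Fz15.9 fy3.0 |F|16.2
r t31.63 y-0.0330 z0.1182 act y-0.0333 z0.1194 x-0.0317 Fz16.8 fy-0.3 |F|16.8
r t31.93 y-0.0360 z0.1178 act y-0.0358 z0.1189 x-0.0317 Fz14.4 fy0.6 |F|14.5
r t32.24 y-0.0390 z0.1171 act y-0.0380 z0.1181 x-0.0317 Fz15.8 fy1.9 |F|15.9
r t32.54 y-0.0420 z0.1165 act y-0.0402 z0.1174 x-0.0316 Fz16.6 fy3.2 |F|17.0
r t32.84 y-0.0450 z0.1161 act y-0.0441 z0.1172 x-0.0316 Fz15.7 fy1.8 |F|15.8
r t33.14 y-0.0480 z0.1159 act y-0.0488 z0.1172 x-0.0317 Fz15.3 fy-1.5 |F|15.5
-0.048 0.1158643559656962
```

The z profile on the way back was lower and symmetric, but the force ripples suggest a few caps are still a little proud. I'll roll one more pass while still in contact, then inspect.

```bash
python3 - <<'E'
from h import *
y,z=roll(-.048,.11586,.048,18,.0032)
ctrl.movel([*S(.048),.135],max_speed=.1)
ctrl.movel([*(S(.0)-.12*ex),.19],max_speed=.25)
s=get_state()
for n in("scene","top"):
    q,d=vision.grab_frame(n);cv2.imwrite(f"pics/{n}6.png",q);np.save(f"pics/{n}6.npy",d)
p,P,ok=wristP();cv2.imwrite("pics/w6.png",p);np.savez("pics/w6.npz",P=P,ok=ok,s=s["tcp_pos"],q=s["eef_rot"])
st("end")
E
```

```text
s t33.14 y-0.0480 z0.1159 act y-0.0488 z0.1172 x-0.0317 Fz15.3 fy-1.5 |F|15.5
r t33.45 y-0.0448 z0.1155 act y-0.0459 z0.1173 x-0.0316 Fz17.6 fy-2.6 |F|17.9
r t33.76 y-0.0416 z0.1160 act y-0.0428 z0.1178 x-0.0317 Fz17.3 fy-1.9 |F|17.5
r t34.07 y-0.0384 z0.1164 act y-0.0395 z0.1182 x-0.0316 Fz18.3 fy-1.7 |F|18.5
r t34.38 y-0.0352 z0.1169 act y-0.0363 z0.1187 x-0.0316 Fz18.0 fy-2.0 |F|18.2
r t34.68 y-0.0320 z0.1173 act y-0.0329 z0.1191 x-0.0316 Fz18.3 fy-0.9 |F|18.4
r t34.99 y-0.0288 z0.1177 act y-0.0298 z0.1195 x-0.0316 Fz18.0 fy-2.4 |F|18.2
r t35.30 y-0.0256 z0.1180 act y-0.0265 z0.1198 x-0.0316 Fz17.0 fy-1.0 |F|17.1
r t35.61 y-0.0224 z0.1182 act y-0.0232 z0.1200 x-0.0316 Fz19.0 fy-1.4 |F|19.1
r t35.92 y-0.0192 z0.1186 act y-0.0199 z0.1203 x-0.0316 Fz19.1 fy-1.2 |F|19.2
r t36.23 y-0.0160 z0.1189 act y-0.0166 z0.1206 x-0.0316 Fz18.4 fy-1.2 |F|18.6
r t36.53 y-0.0128 z0.1191 act y-0.0134 z0.1208 x-0.0315 Fz17.8 fy-0.5 |F|18.0
r t36.84 y-0.0096 z0.1192 act y-0.0101 z0.1209 x-0.0315 Fz17.8 fy0.3 |F|18.0
r t37.15 y-0.0064 z0.1193 act y-0.0068 z0.1210 x-0.0315 Fz17.9 fy-0.1 |F|18.0
r t37.46 
[... 666 characters left out ...]
|F|16.6
r t40.23 y0.0256 z0.1182 act y0.0260 z0.1196 x-0.0315 Fz17.9 fy0.3 |F|18.0
r t40.54 y0.0288 z0.1178 act y0.0293 z0.1192 x-0.0315 Fz17.7 fy1.2 |F|17.8
r t40.85 y0.0320 z0.1175 act y0.0324 z0.1189 x-0.0315 Fz16.8 fy1.3 |F|16.9
r t41.16 y0.0352 z0.1169 act y0.0358 z0.1183 x-0.0314 Fz16.9 fy1.1 |F|17.1
r t41.47 y0.0384 z0.1164 act y0.0390 z0.1178 x-0.0315 Fz18.1 fy0.6 |F|18.2
r t41.77 y0.0416 z0.1159 act y0.0424 z0.1173 x-0.0315 Fz18.2 fy0.8 |F|18.2
r t42.08 y0.0448 z0.1155 act y0.0455 z0.1168 x-0.0315 Fz17.6 fy1.5 |F|17.7
r t42.39 y0.0480 z0.1153 act y0.0488 z0.1165 x-0.0315 Fz16.5 fy1.4 |F|16.6
end t43.60 tcp [ 0.4336 -0.2111  0.1893] F [-0.35 -0.77 -3.91] T [-0.02  0.05 -0.04] w0.0223
```

```bash
python3 - <<'E'
from h import *
out=[]
for n in("top","scene"):
  for k in(0,6):
    d=np.load(f"pics/{n}{k}.npy");Cl=cloud(n,d);p=cv2.imread(f"pics/{n}{k}.png").astype(int);ok=d>0
    L=Cl[...,:2]-N;lx=L@ex;ly=L@ey;z=Cl[...,2]
    pl=ok&(lx>-.02)&(lx<.035)&(abs(ly)<.05)&(z>.06)&(z<.09);A=np.c_[lx[pl],ly[pl],np.ones(pl.sum())];c=np.linalg.lstsq(A,z[pl],rcond=None)[0]
    h=z-(c[0]*lx+c[1]*ly+c[2]);r=[]
    for i in range(8):
        y=-.0455+.013*i;m=ok&(abs(lx+.0325)<.006)&(abs(ly-y)<.0055)&(z>.06)&(z<.1);r.append((m.sum(),round(1000*np.median(h[m]),1) if m.any() else None))
    print(n,k,"plate z%.4f"%c[2],r)
    b=(430,275,500,305) if n=="top" else (100,232,190,272)
    out.append(cv2.resize(p[b[1]:b[3],b[0]:b[2]].astype(np.uint8),(390,280),interpolation=cv2.INTER_CUBIC))
cv2.imwrite("pics/cmp.png",np.vstack([np.hstack(out[:2]),np.hstack(out[2:])]))
E
```

```text
top 0 plate z0.0772 [(np.int64(38), np.float64(7.0)), (np.int64(41), np.float64(6.8)), (np.int64(41), np.float64(7.7)), (np.int64(39), np.float64(6.3)), (np.int64(38), np.float64(6.5)), (np.int64(38), np.float64(6.6)), (np.int64(39), np.float64(6.9)), (np.int64(41), np.float64(5.9))]
top 6 plate z0.0772 [(np.int64(36), np.float64(2.8)), (np.int64(36), np.float64(3.1)), (np.int64(39), np.float64(2.4)), (np.int64(40), np.float64(3.2)), (np.int64(38), np.float64(3.0)), (np.int64(36), np.float64(3.2)), (np.int64(40), np.float64(2.6)), (np.int64(39), np.float64(2.9))]
scene 0 plate z0.0778 [(np.int64(51), np.float64(5.8)), (np.int64(57), np.float64(6.1)), (np.int64(65), np.float64(6.3)), (np.int64(57), np.float64(5.4)), (np.int64(54), np.float64(5.4)), (np.int64(58), np.float64(5.6)), (np.int64(55), np.float64(5.9)), (np.int64(52), np.float64(5.9))]
scene 6 plate z0.0779 [(np.int64(47), np.float64(2.3)), (np.int64(45), np.float64(2.4)), (np.int64(45), np.float64(2.6)), (np.int64(48), np.float64(2.3)), (np.int64(51), np.float64(2.2)), (np.int64(42), np.float64(2.0)), (np.int64(42), np.float64(1.9)), (np.int64(39), np.float64(2.8))]
```

View pics/cmp.png

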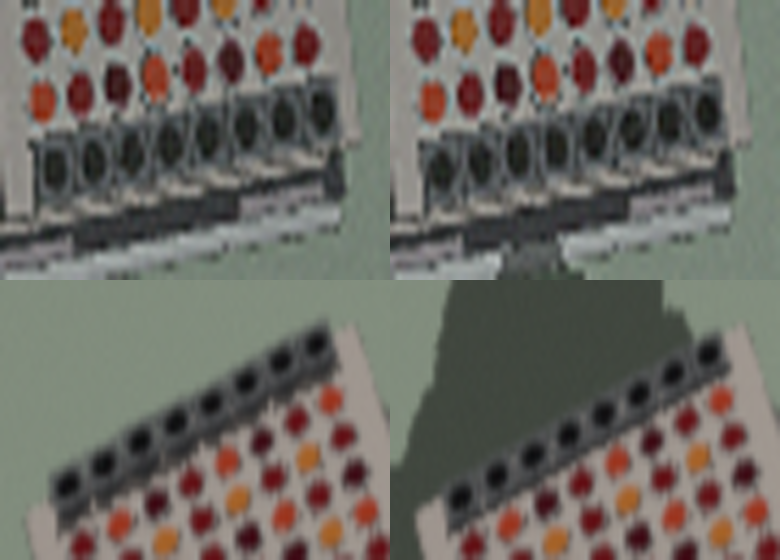

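View pics/w6.png

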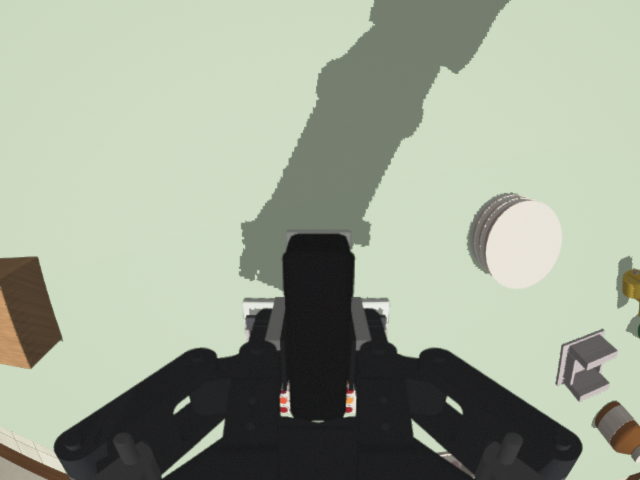

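All eight caps now stand 2.4–3.2 mm above the plate (top view), so they are seated. Next I check for slip in the grip and go back to the stand.

```bash
python3 - <<'E'
from h import *
for k in(5,6):
    z=np.load(f"pics/w{k}.npz");P,ok=z["P"],z["ok"];p=cv2.imread(f"pics/w{k}.png")
    m=ok&(abs(P[...,1])<.010)&(P[...,2]>-.065)&(P[...,2]<-.04)&(p.max(-1)<70)&(abs(P[...,0])<.06)
    X=P[m];print(k,"x",np.percentile(X[:,0],[.2,99.8]),"z",np.median(X[:,2]),"slopes",np.linalg.lstsq(np.c_[X[:,:2],np.ones(len(X))],X[:,2],rcond=None)[0])
ctrl.movep([.580,.1932,.15],Q(201.1));ctrl.pause(.3);st("over stand")
ctrl.movel([.580,.1932,.105],max_speed=.1);ctrl.pause(.2);st("mid")
for n in("scene","top"):
    q,d=vision.grab_frame(n);cv2.imwrite(f"pics/{n}7.png",q)
    b=(320,110,450,270) if n=="scene" else (200,220,320,320)
    cv2.imwrite(f"pics/{n}7c.png",cv2.resize(q[b[1]:b[3],b[0]:b[2]],None,fx=4,fy=3.6,interpolation=cv2.INTER_CUBIC))
E
```

```text
5 x [-0.03754532  0.03823067] z -0.051245502648020344 slopes [ 0.02729171  0.01040933 -0.05119179]
6 x [-0.03765887  0.03825722] z -0.051281935396395924 slopes [ 0.02701744  0.00969238 -0.05123469]
over stand t45.49 tcp [0.5802 0.1924 0.1502] F [ 0.17  0.43 -2.8 ] T [-0.    0.03 -0.03] w0.0222
mid t46.29 tcp [0.5804 0.1935 0.1058] F [-0.13  0.68 -3.3 ] T [-0.02 -0.03  0.02] w0.0223
```

View pics/scene7c.png

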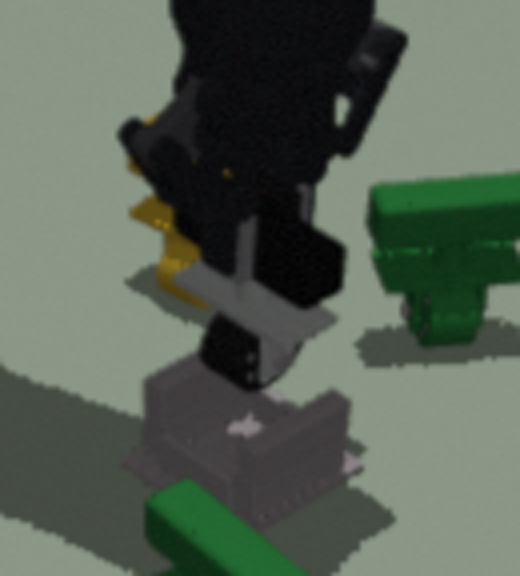

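No slip, and the roller hangs upright, centred over the open stand. Lowering with a force watch.

```bash
python3 - <<'E'
from h import *
for z in(.085,.068,.060,.056,.054,.053,.052):
    ctrl.movel([.580,.1932,z],max_speed=.05);s=st(z)
    if s["contact_force"][2]>2 or np.hypot(*s["contact_force"][:2])>6:break
E
```

```text
0.085 t46.94 tcp [0.5798 0.1932 0.0846] F [-0.27  0.71 -4.22] T [0.   0.02 0.01] w0.0226
0.068 t47.43 tcp [0.5798 0.1932 0.0676] F [-0.01  0.22 -3.5 ] T [ 0.06 -0.02  0.03] w0.0223
0.06 t47.74 tcp [0.5797 0.193  0.0596] F [-0.04  1.02 -2.9 ] T [ 0.02 -0.01 -0.05] w0.0224
0.056 t47.99 tcp [0.5798 0.1931 0.0558] F [-0.22  0.16 -3.35] T [0.03 0.   0.05] w0.0228
0.054 t48.24 tcp [0.5799 0.1932 0.0539] F [-0.31 -0.3  -2.82] T [ 0.01  0.04 -0.1 ] w0.0221
0.053 t48.49 tcp [0.5801 0.1933 0.0531] F [ 0.05 -0.48 -2.55] T [ 0.03 -0.1   0.02] w0.0227
0.052 t48.74 tcp [0.5802 0.1933 0.053 ] F [-2.64 -0.97  6.35] T [-0.28  0.5   0.04] w0.0225
```

Seated. Release, retreat and verify.

```bash
python3 - <<'E'
from h import *
ctrl.movel([.580,.1932,.0526],max_speed=.02)
ctrl.ungrasp();st("open")
ctrl.movel([.580,.1932,.19],max_speed=.12)
ctrl.movel([.46,.10,.25],max_speed=.25);st("away")
for n in("scene","top"):
    q,d=vision.grab_frame(n);cv2.imwrite(f"pics/{n}8.png",q);Cl=cloud(n,d);ok=d>0;p=q.astype(int)
    m=ok&(Cl[...,2]>.096)&(Cl[...,2]<.13)&(p.max(-1)<60)&(p.max(-1)-p.min(-1)<20)&(np.hypot(Cl[...,0]-.58,Cl[...,1]-.193)<.06)
    X=Cl[m];print(n,m.sum(),cv2.minAreaRect((X[:,:2]*1000).astype(np.float32)) if m.sum()>9 else "", np.percentile(X[:,2],[5,50,95]))
    L=Cl[...,:2]-N;lx=L@ex;ly=L@ey;z=Cl[...,2];pl=ok&(lx>-.02)&(lx<.035)&(abs(ly)<.05)&(z>.06)&(z<.09)
    c=np.linalg.lstsq(np.c_[lx[pl],ly[pl],np.ones(pl.sum())],z[pl],rcond=None)[0];h=z-(c[0]*lx+c[1]*ly+c[2])
    print([round(1000*np.median(h[ok&(abs(lx+.0325)<.006)&(abs(ly+.0455-.013*i)<.0055)&(z>.06)&(z<.1)]),1) for i in range(8)])
E
```

```text
open t49.62 tcp [0.58   0.1932 0.0526] F [-0.33  0.38 -1.01] T [ 0.07  0.02 -0.04] w0.0854
away t51.72 tcp [0.4607 0.1006 0.2497] F [-0.61  0.6   0.12] T [ 0.   -0.01  0.03] w0.0854
scene 536 ((582.1595458984375, 192.99664306640625), (76.80775451660156, 25.950565338134766), 18.7944278717041) [0.0979886  0.10474785 0.10721098]
[np.float64(2.4), np.float64(2.4), np.float64(2.3), np.float64(2.9), np.float64(2.5), np.float64(2.2), np.float64(2.4), np.float64(2.7)]
top 558 ((580.0703735351562, 193.24249267578125), (77.60774230957031, 23.788572311401367), 20.977739334106445) [0.10150622 0.10457308 0.1068218 ]
[np.float64(2.0), np.float64(1.9), np.float64(2.4), np.float64(2.7), np.float64(2.4), np.float64(1.9), np.float64(2.5), np.float64(2.4)]
```

View pics/scene8.png

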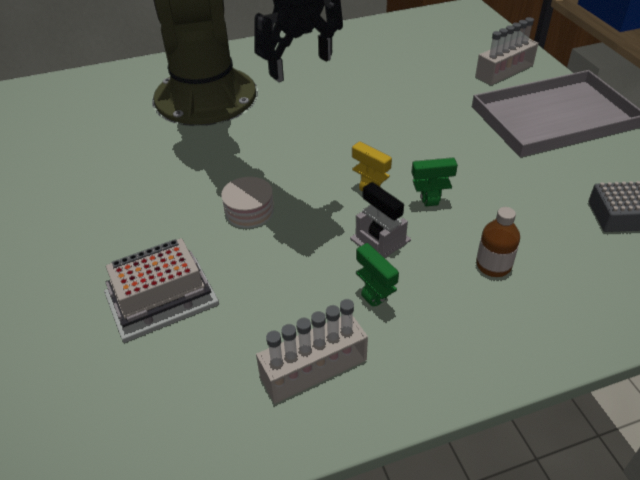

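View pics/top8.png

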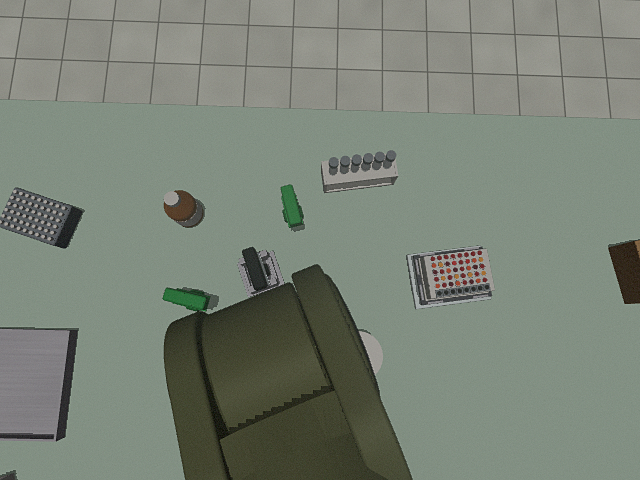

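The roller stands upright in its stand (scene (382,205), top (256,269)). The strip is low and even, the other things sit where they were, and the arm is clear.

```bash
python3 -c "
from station import ticket
print(ticket.close_job())"
```

```text
the job is handed in; nothing more can be done
None
```

I rolled the strip with the black roller in three passes (there, back and there again), put the roller back in its stand and handed the job in at about 52 s. No verdict was reported.

- **Force:** I aimed for 15.5 to 18 N by the wrist force. The highest reading was 19.5 N, against the 25 N limit. I only read the force at the end of each 2.5 to 3.2 mm step, so brief peaks within a step were not seen.
- **Caps:** Depth images put all eight caps about 1.9 to 2.9 mm above the plate at the last look. They stood about 5.4 to 7.7 mm above it at the start, and fully home is 3 mm. The third pass ran smoothly, with no step felt between caps.
- **Roller:** By the top camera it is back within 1 mm and about 0.4° of where it started, with the top of the grip at the same height. The scene camera put its angle about 1.2° off its own first reading. That view is partly hidden and noisier, and the value is still within tolerance.
- **Other things:** In the last pictures the tube rack, bottle and look-alikes had not visibly moved. The dishes looked unmoved in the scene camera and were mostly hidden by the arm in the top view.
- **Disagreement:** At grip width the fingertips were about 27 mm behind the nominal TCP, which did not match the stated geometry. Two cameras agreed on this, so I gripped 18 mm lower than first planned, and the roller did not slip.

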